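Bolt the specimen case shut

TASK

Bolt the lid of the grey specimen case shut: lift the handle of its barrel bolt out of the notch it lies in, slide the bolt across into the keeper until the handle meets the end stop, and lower the handle fully down into the notch beside that stop, then let go. Work by feel: never force the handle against the guide's lip or the stop (20 N is too much), and leave the other things on the bench and on the case where they are.

Things in the scene. Friction and masses are not known exactly. Their poses are not given: they have to be found in the camera images.
- case: grey metal specimen case, 200 mm (x) by 320 mm (y), fixed to the bench, with an aluminium lid, top face 92 mm above the bench. Origin: centre of its underside; y runs along the bolt, z up. The robot faces its -x side. The bolt lies on top along y; the keeper (a 36 mm wide steel arch, top 144 mm above the bench) stands at x = 5, y = 115 mm.
- guide: notched upright steel plate in front of the bolt rod, fixed on the case (at 5, -40, 128 mm of it, axes parallel). Origin: on the axis of the rod (16 mm thick, along y, 36 mm above the lid), level with the middle of the start notch. The bolt shoots to +y. The plate stands 14 to 24 mm on the -x side of the axis; barrel brackets 26 mm wide stand at y = -32 and 107 mm, tops 12 mm over the axis.
- start_notch (a point): floor of the start notch, in which the handle's bar lies at first: 13 mm wide, at x = -19, y = 0, z = -4.5 mm of the guide. On its -y side a stop block 10 mm long rises to 26 mm above the rod's axis.
- lip (a point): top edge of the lip between the two notches, at x = -19, y = 26, z = 16 mm of the guide: the bar passes over it only with the handle raised to about 1.0 rad or more. The guide, with its catch and stops, must never press on anything (handle or robot) with more than 20 N; the notch floors do not count, there the rod's own collar takes the load.
- catch_mid (a point): x = -19, y = 67, z = 0 mm of the guide: middle of the stretch where the far notch may lie. It (12 mm wide, same floor) is in an adjustable catch, set anew each time and NOT measured. Directly beyond it is the end stop (10 mm long, top 26 mm over the axis), which stops the raised handle after the bolt has slid 51 to 84 mm; the handle drops in if its bar is within 3 mm of the stop.
- knob (a point): centre of the black ball (24 mm diameter) at the end of the bolt's handle. The handle is a straight steel bar, 9 mm thick, square to the rod; the ball's centre is 65 mm from the rod's axis. At the start the handle lies level in its notch, pointing to the -x side of the guide, the ball's centre at x = -65, y = 0, z = 0 mm of the guide, 36 mm above the lid.
- bolt (a joint): how far the bolt has slid along +y of the guide, m: 0 with the handle in the middle of the start notch. It slides against some 2.5 N of friction. It starts within 2 mm of 0.
- handle (a joint): lift angle of the handle about the rod's axis, rad: 0 level (down in a notch), growing as the ball rises; about 1.0 clears the lip, 1.45 is its upper limit. Let go, it sinks by its own weight (90 g) in about 2 s, damped by grease, onto whatever lies below its bar: a notch floor (about 0) or the lip (0.8 to 1.0).
- tape_roll: bystander: roll of yellow tape lying on the case's lid behind the bolt (+x side), 48 mm diameter, 18 mm high; origin at its underside
- slide_box: bystander: white plastic slide box lying on the lid behind the bolt, 35 by 80 by 22 mm; origin at its underside
- tube_rack: bystander: pink microtube rack on the bench to the left, 200 by 75 by 37 mm; origin at its underside
- wash_bottle: bystander: white bottle on the bench to the right, 72 mm diameter, 170 mm tall; origin at its underside
- notebook: bystander: green notebook on the bench to the right, 150 by 210 by 16 mm; origin at its underside
- beaker: bystander: glass beaker on the bench to the left, 70 mm diameter, 90 mm tall; origin at its underside
- card_pack: bystander: pack of white cards on the bench to the right, 110 by 75 by 30 mm; origin at its underside

How it is judged:
By the outcome, as a careful person would: the job done as asked, in the order asked, and still so for the second after the job is handed in, with the robot touching nothing.
It also fails if it takes over 61 s, if anything falls off the work surface, if the arm or the gripper's body presses on something with over 40 N, if the wrist force passes 120 N, or if a joint passes its speed limit or range.

ROBOT

A 6-joint arm with a two-finger parallel gripper is mounted at the origin on the work surface. World frame = base frame: x ahead of the robot, y to its left, z up, the work surface at z = 0. Lengths are in m, angles in degrees, forces in N, time in s.
With the tool pointing down it reaches from about 0.35 to 0.875 m from the base axis. Payload 4.2 kg.
Tool frame: the origin (TCP) lies midway between the tips of the shut fingers; the grasp point (between the pads) lies 19 mm behind it; z points along the fingers, y is the direction in which the jaws open and shut (so a half turn about z gives the same grasp; the last joint's range is limited). The gripper opens to 87 mm and grips with 3 to 60 N. Pads are 19 mm wide; open, the fingers measure 117 mm over their backs; the gripper's body (75 mm by 190 mm) begins 51 mm behind the grasp point.
Start: joints at [89.702, 22.042, 0.453, 0, -68.411, -14.817], TCP at [0.163, 0.603, 0.223] pointing down, gripper open.
Joint ranges: [-179.83, 179.83], [-69.29, 118.12], [-61.27, 80.66], [-181.25, 117.63], [-171.15, -9.14], [-177.46, 177.46]. Speed limits (degrees/s): [159.86, 159.86, 180, 180, 180, 180].

INTERFACE

Orientations are given as a 3x3 rotation matrix whose columns are the frame's x, y, z axes.
In Python, from station import r gives the robot as it stands.
- The arm moves only by the tool carry_out, never from a script. Its argument "steps" is a list of rows, each a list of 2 entries, a list of its own where there are three numbers: the shift along the tool's x, y, z in cm, then the turn about the tool's z in degrees. In form: [[[x, y, z], twist], ...]. A call has 1 to 20 rows; each row is the pose to reach, as a shift and turn from the pose measured when the call began, along the tool's axes at that moment; what a row does not reach only later rows make up. A row lasts 1/10 s, in which the tool goes at most 50 mm and 8.59 degrees, less where a joint would pass 70% of its speed; a pose out of reach is approached as far as the arm can. A call with a gripper value outside its range is refused whole. "gripper" is the gripper's target within -1 to 1 (fully open at 1, half-way at 0, shut at -1), set as the call begins (left out, the last holds). The fingers move at their own pace and stop on an object; the grip force is fixed at half the most. Time passes only in rows, so rows that repeat a pose let the fingers close. It gives the time, the measured TCP pose, the force and the opening at its end, in the units of the state.
- r.sense(): the state, without advancing time (a new reading comes with each control period).
- r.capture(name): name is "scene" or "top" or "wrist"; returns the picture (480x640x3 uint8, red, green, blue); there is no depth.
- r.calibration(name): a dict with "camera_matrix" (3x3 intrinsics, pixels), "world_from_camera" (4x4, takes a point from camera to world coordinates). Camera axes: x right, y up, looking along -z (the intrinsics and any distortion apply to the point x, -y, -z); pixel columns grow to the right and rows downward; lengths in m; the calibration is good to about 2 mm. A picture is of the moment at which its call begins: read the wrist's pose just before it. calibration takes no time and is no camera call; for the wrist camera it gives the pose at the moment of the call.
- r.finish_job(): hands the job in, once; it reports no verdict.
Trained networks look in the newest picture that a camera, given by its name, has taken for a name from the list of things; names that differ only in an ending like _2 or _b are one class to them, and where a whole thing is asked for, a point or a joint stands for the part that bears it (a point fixed in the world has none). Each returns a list of dicts, best first, with "confidence" (0 to 1); they miss things now and then, are a little off and sometimes report something else, mostly with a low value. They report only what shows in the picture. A call takes as long as a camera call.
- r.cut_out(camera, target): "pixels" (480x640 bool, what is visible of it).
- r.place_of(camera, target): "centre" ([x, y, z] in m, in world coordinates, good to about 4 mm: a listed point, or the origin of a listed thing).
The state is a dict: "time_s": time; "joints": joint angles; "joint_velocities": joint speeds; "effort": joint torques, N m; "tcp_pos": TCP position; "ee_rot": TCP orientation; "wrist_force": force on the tool from outside, world axes, zero at the start; "moment": the same for the moment, N m; "gripper_width": opening from 0.0 (shut) to 1.0 (fully open).
Only numpy, scipy, OpenCV 4.12 (cv2) and the standard library are available. Lean on these libraries where they do the work, as an engineer would, in place of code of your own. Each camera call takes 0.05 s, during which the arm holds its last target. There are 200 camera calls.

## Working session

There is one attempt and no reset: what is moved stays moved. The work goes in short steps, Python scripts to look and compute and a tool call to move; the robot and the scene stay as the last step left them, time stands still between calls to the robot, and variables do not carry over. Pictures are saved under pics/ and viewed, about 8 in all and at most 12, crops included, and the job is handed in when it is done.

Besides the shell and the picture viewer there is one more tool, called after "Call:" as name([rows], argument=value, ...), one row to a line, values as JSON. carry_out: Moves the arm, as the interface text tells. Its arguments: {"type":"object","properties":{"steps":{"type":"array","items":{"type":"array"}},"gripper":{"type":"number"}},"required":["steps"]}

```bash
mkdir -p pics; python3 - <<'E'
from station import r
import cv2,numpy as np
s=r.sense();print(s['time_s'],s['tcp_pos'],s['ee_rot'],s['wrist_force'],s['gripper_width'])
for c in("scene","top"):
    im=r.capture(c);cv2.imwrite(f"pics/{c}0.png",im[:,:,::-1])
    for t in("case","guide","knob","start_notch","lip","catch_mid","slide_box","tape_roll","wash_bottle","beaker"):
        o=r.place_of(c,t);print(c,t,[(np.round(d["centre"],4).tolist(),round(d["confidence"],2)) for d in o[:2]])
E
```

```text
0.0 [0.16278776 0.60282175 0.22147324] [[ 9.65360621e-01 -2.60918825e-01 -4.88333025e-04]
 [-2.60919272e-01 -9.65358381e-01 -2.08094029e-03]
 [ 7.15401176e-05  2.13627331e-03 -9.99997716e-01]] [ 0.87477517 -0.05590521  0.50553608] 0.9977416498095051
scene case [([0.5862, 0.1014, 0.0019], 0.76)]
scene guide [([0.5844, 0.0619, 0.128], 0.85)]
scene knob [([0.5163, 0.0731, 0.1233], 0.57)]
scene start_notch [([0.564, 0.0668, 0.1257], 0.84), ([0.6392, 0.0058, 0.0901], 0.52)]
scene lip [([0.5739, 0.0904, 0.1418], 0.51)]
scene catch_mid [([0.5785, 0.1336, 0.1316], 0.79)]
scene slide_box [([0.6394, 0.0029, 0.0935], 0.96), ([0.3572, -0.4818, -0.0014], 0.65)]
scene tape_roll [([0.6654, 0.1234, 0.0905], 0.53)]
scene wash_bottle [([0.5205, -0.4088, 0.0002], 0.77)]
scene beaker [([0.6528, 0.3833, 0.002], 0.56)]
top case [([0.5845, 0.1039, -0.0001], 0.8)]
top guide [([0.585, 0.061, 0.129], 0.65)]
top knob [([0.522, 0.078, 0.1258], 0.57)]
top start_notch [([0.5636, 0.0665, 0.122], 0.82)]
top lip [([0.5717, 0.0896, 0.1451], 0.84), ([0.5186, 0.0797, 0.1282], 0.23)]
top catch_mid [([0.5702, 0.1355, 0.1285], 0.97), ([0.5193, -0.408, -0.0007], 0.39)]
top slide_box [([0.6372, 0.0076, 0.0934], 0.68)]
top tape_roll [([0.5225, 0.0797, 0.127], 0.66), ([0.6657, 0.1244, 0.095], 0.63)]
top wash_bottle []
top beaker [([0.6516, 0.3857, 0.0013], 0.94)]
```

View pics/scene0.png

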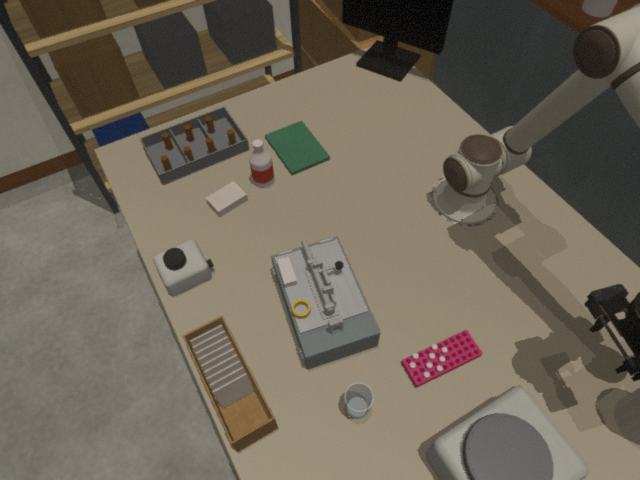

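View pics/top0.png

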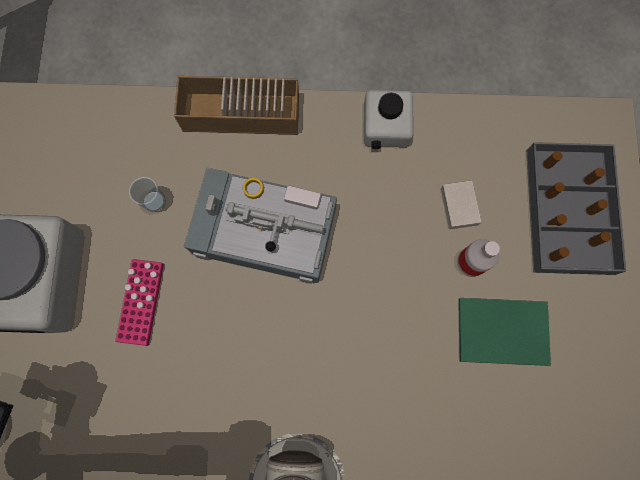

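```bash
cat > h.py <<'E'
from station import r
import cv2,numpy as np
def ray(c,uv,z):
    """world point at height z seen at pixel uv"""
    k=r.calibration(c);T=np.array(k["world_from_camera"]);K=np.array(k["camera_matrix"])
    d=np.linalg.inv(K)@[uv[0],uv[1],1];d=T[:3,:3]@[d[0],-d[1],-d[2]];o=T[:3,3]
    return o+d*(z-o[2])/d[2]
def proj(c,P):
    k=r.calibration(c);T=np.array(k["world_from_camera"]);K=np.array(k["camera_matrix"])
    q=np.linalg.inv(T)@np.r_[P,1];q=K@[q[0],-q[1],-q[2]];return q[:2]/q[2]
def fit(obs):
    a=np.array([o[0] for o in obs]);b=np.array([o[1] for o in obs])
    p,q=a-a.mean(0),b-b.mean(0)
    t=np.arctan2((p[:,0]*q[:,1]-p[:,1]*q[:,0]).sum(),(p*q).sum())
    R=np.array([[np.cos(t),-np.sin(t)],[np.sin(t),np.cos(t)]])
    return R,b.mean(0)-R@a.mean(0),np.degrees(t)
E
python3 - <<'E'
from h import *
o=[((-5,40),(.5862,.1014)),((-5,40),(.5845,.1039)),((0,0),(.5844,.0619)),((0,0),(.585,.061)),((-65,0),(.5163,.0731)),((-65,0),(.522,.078)),
((-19,0),(.564,.0668)),((-19,0),(.5636,.0665)),((-19,26),(.5739,.0904)),((-19,26),(.5717,.0896)),((-19,67),(.5785,.1336)),((-19,67),(.5702,.1355))]
o=[(np.array(a)/1e3,np.array(b)) for a,b in o]
R,t,y=fit(o);print("guide origin",t,"yaw",y,"knob",R@[-.065,0]+t)
for c in("top","scene"):
    im=r.capture(c)
    m=r.cut_out(c,"knob")
    for d in m[:2]:
        v,u=np.nonzero(d["pixels"]);print(c,d["confidence"],len(u),u.mean(),v.mean())
    # dark pixels near predicted ball
    uv=proj(c,np.r_[R@[-.065,0]+t,.128]);u0,v0=uv.astype(int);g=im[v0-10:v0+11,u0-10:u0+11].max(2)
    v,u=np.nonzero(g<50);uv2=(u.mean()+u0-10,v.mean()+v0-10);print(c,uv,uv2,len(u),ray(c,uv2,.128))
E
```

```text
guide origin [0.58370498 0.06298115] yaw -9.960873471745398 knob [0.51968478 0.07422457]
top 0.45 152 271.7894736842105 238.17763157894737
top [269.36641005 245.28195716] (np.float64(270.38461538461536), np.float64(246.12820512820514)) 78 [0.51781646 0.07185474 0.128     ]
scene 0.72 318 325.2327044025157 280.6981132075472
scene 0.47 108 334.25925925925924 266.39814814814815
scene [337.67521582 263.97344094] (np.float64(338.6470588235294), np.float64(264.9117647058824)) 34 [0.51898503 0.07803832 0.128     ]
```

Call:
carry_out([
  [[2, 2, -2.5], 0],
  [[5, 4.5, -5], 0],
  [[9, 8, -5], 0],
  [[13, 11.5, -5], 0],
  [[17, 15, -5], -1],
  [[21, 18.5, -5], -1],
  [[25, 22, -5], -2],
  [[29, 25.5, -5], -2],
  [[33, 29, -5], -3],
  [[37, 32.5, -5], -3],
  [[41, 36, -5], -3],
  [[44, 38.5, -5], -3],
  [[45.5, 39.8, -5], -3],
  [[45.5, 39.8, -5], -3],
  [[45.5, 39.8, -5], -3],
], gripper=1)

```text
time_s: 2.8
tcp_pos: [0.4986, 0.0997, 0.2723]
ee_rot: [[0.977, -0.212, -0.0], [-0.212, -0.977, 0.0], [-0.0, 0.0, -1.0]]
wrist_force: [-0.0, 1.2, 0.2]
gripper_width: 1.0
```

```bash
python3 - <<'E'
from h import *
im=r.capture("wrist");cv2.imwrite("pics/w1.png",im[:,:,::-1])
print(np.array(r.calibration("wrist")["world_from_camera"]).round(3))
obs=[]
for t,g in(("guide",(0,0)),("knob",(-65,0)),("start_notch",(-19,0)),("lip",(-19,26)),("catch_mid",(-19,67))):
    o=r.place_of("wrist",t);print(t,[(np.round(d["centre"],4).tolist(),round(d["confidence"],2)) for d in o[:2]])
    if o: obs.append((np.array(g)/1e3,np.array(o[0]["centre"][:2])))
print(fit(obs))
E
```

```text
[[-0.21   0.938  0.277  0.575]
 [-0.978 -0.202 -0.059  0.084]
 [ 0.    -0.283  0.959  0.435]
 [ 0.     0.     0.     1.   ]]
guide [([0.5842, 0.0645, 0.1278], 0.65)]
knob [([0.5185, 0.0711, 0.1267], 0.59)]
start_notch [([0.561, 0.0634, 0.1272], 0.88), ([0.6421, 0.0047, 0.0935], 0.53)]
lip [([0.5698, 0.0912, 0.1435], 0.87)]
catch_mid [([0.5792, 0.1346, 0.1304], 0.87)]
(array([[ 0.98448402,  0.17547425],
       [-0.17547425,  0.98448402]]), array([0.58329759, 0.06236703]), np.float64(-10.106257464778292))
```

View pics/w1.png

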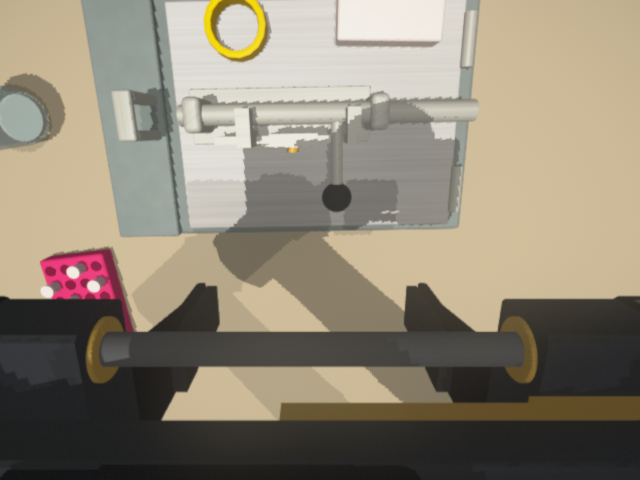

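```bash
python3 - <<'E'
from h import *
im=cv2.imread("pics/w1.png");c=im[80:220,170:370];cv2.imwrite("pics/w1c.png",cv2.resize(c,None,fx=4,fy=4,interpolation=cv2.INTER_CUBIC))
b=im[170:225,310:365].max(2)<45;v,u=np.nonzero(b);print(u.mean()+310,v.mean()+170,len(u),ray("wrist",(u.mean()+310,v.mean()+170),.128))
E
```

```text
nan nan 0 [nan nan nan]<stdin>:3: RuntimeWarning: Mean of empty slice.
  ret = ret.dtype.type(ret / rcount)
```

View pics/w1c.png

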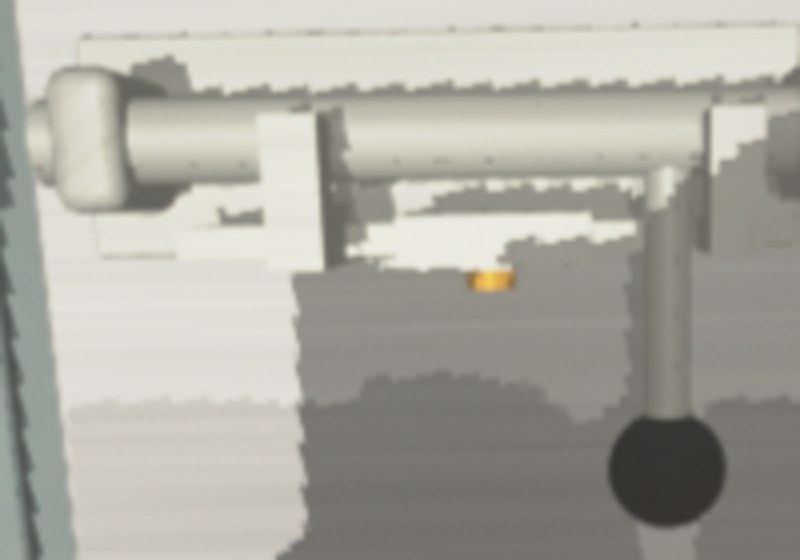

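```bash
python3 - <<'E'
from h import *
px=lambda u,v:(170+u/4,80+v/4)
B=ray("wrist",px(667,470),.128)[:2];print("ball",B)
L=ray("wrist",px(80,38),.128);Rr=ray("wrist",px(798,27),.128)
d=(L-Rr)[:2];print("edge yaw",np.degrees(np.arctan2(-d[0],d[1])))
a=ray("wrist",px(712,180),.128);b=ray("wrist",px(318,190),.154)
L=ray("wrist",(190,115),.128);Rr=ray("wrist",(478,110),.128);d=(L-Rr)[:2];yaw=np.arctan2(-d[0],d[1]);print("rod yaw",np.degrees(yaw))
e=d/np.linalg.norm(d);a=ray("wrist",px(712,180),.154)[:2]
print("start stop rel ball y",(a-B)@e*1e3,"end stop face",(b[:2]-B)@e*1e3,"gap",(b[:2]-a)@e*1e3)
T=r.sense();x,y=np.array(T['ee_rot'])[:2,0],np.array(T['ee_rot'])[:2,1];D=B-T['tcp_pos'][:2];print("to ball, tool x,y cm",D@x*100,D@y*100,T['tcp_pos'][2])
E
```

```text
ball [0.51965474 0.07563185]
edge yaw -11.16411691577294
rod yaw -11.039281396573244
start stop rel ball y -6.128053106462831 end stop face 63.45901543696361 gap 69.58706854342644
to ball, tool x,y cm 2.6532170546196157 2.0726966425819318 0.2727868678579243
```

Call:
carry_out([
  [[0.7, 0.5, 2], -1.1],
  [[1.5, 1.2, 5], -1.1],
  [[2.65, 2.1, 8], -1.1],
  [[2.65, 2.1, 10], -1.1],
  [[2.65, 2.1, 12], -1.1],
  [[2.65, 2.1, 14], -1.1],
  [[2.65, 2.1, 15.5], -1.1],
  [[2.65, 2.1, 16.4], -1.1],
  [[2.65, 2.1, 16.4], -1.1],
  [[2.65, 2.1, 16.4], -1.1],
  [[2.65, 2.1, 16.4], -1.1],
  [[2.65, 2.1, 16.4], -1.1],
], gripper=-0.2)

```text
time_s: 4.3
tcp_pos: [0.5201, 0.0757, 0.1096]
ee_rot: [[0.982, -0.189, 0.002], [-0.189, -0.982, 0.001], [0.002, -0.001, -1.0]]
wrist_force: [0.3, -1.1, -0.2]
gripper_width: 0.401
```

```bash
python3 - <<'E'
from h import *
im=r.capture("wrist");cv2.imwrite("pics/w2.png",im[:,:,::-1])
s=r.sense();print(s['tcp_pos'],s['wrist_force'])
R=s['ee_rot'];p=np.array(s['tcp_pos'])-.019*np.array(R)[:,2];print("grasp pt px",proj("wrist",p),"1mm tool y",proj("wrist",p+.001*np.array(R)[:,1])-proj("wrist",p))
E
```

```text
[0.5200173 0.0756358 0.1095313] [ 0.00863047 -0.36546958 -0.00524892]
grasp pt px [311.10782681 325.87495517] 1mm tool y [2.38240665e+00 1.94193705e-04]
```

View pics/w2.png

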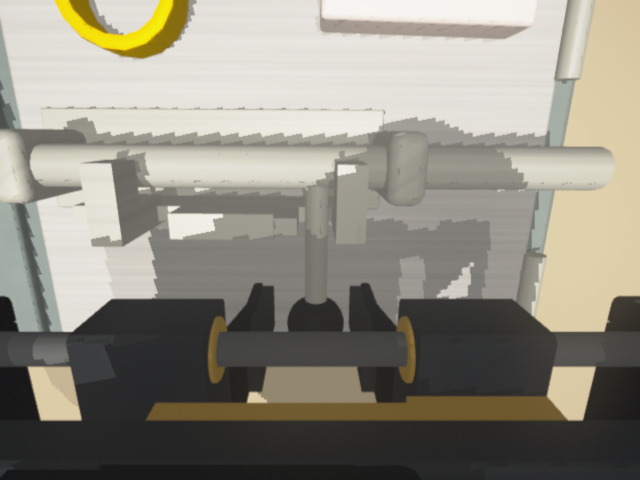

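Call:
carry_out([
  [[0, 0.1, 0], 0],
  [[0, 0.19, 0], 0],
  [[0, 0.19, 0], 0],
  [[0, 0.19, 0], 0],
  [[0, 0.19, 0], 0],
], gripper=-0.38)

```text
time_s: 4.85
tcp_pos: [0.5196, 0.0737, 0.1095]
ee_rot: [[0.982, -0.189, 0.002], [-0.189, -0.982, 0.001], [0.002, -0.001, -1.0]]
wrist_force: [0.8, 0.6, -0.1]
gripper_width: 0.309
```

```bash
python3 - <<'E'
from h import *
im=r.capture("wrist");cv2.imwrite("pics/w3.png",cv2.resize(im[270:380,220:400,::-1],None,fx=4,fy=4,interpolation=cv2.INTER_CUBIC))
s=r.sense();print(s['tcp_pos'],s['wrist_force'],s['gripper_width']*87)
E
```

```text
[0.51961907 0.07372701 0.10946295] [-0.69896554  0.28039824  0.07921044] 27.327774755830163
```

View pics/w3.png

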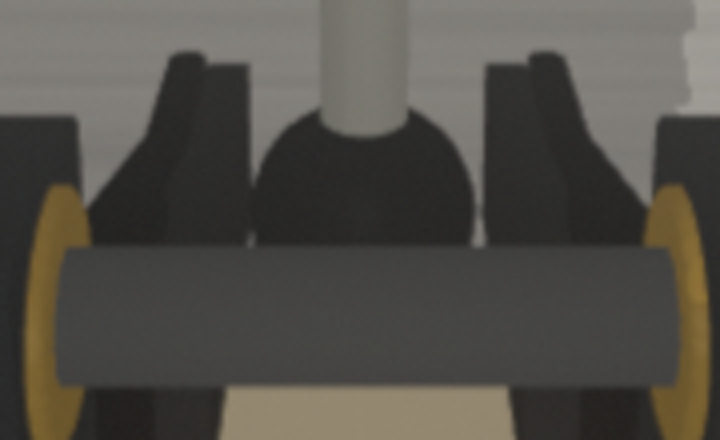

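Call:
carry_out([
  [[0, -0.04, 0], 0],
  [[0, -0.04, 0], 0],
  [[0, -0.04, 0], 0],
  [[0, -0.04, 0], 0],
], gripper=-0.43)

```text
time_s: 5.3
tcp_pos: [0.5197, 0.0742, 0.1095]
ee_rot: [[0.982, -0.189, 0.002], [-0.189, -0.982, 0.001], [0.001, -0.001, -1.0]]
wrist_force: [-0.3, -0.3, 0.8]
gripper_width: 0.286
```

Call:
carry_out([
  [[0, 0, 0], 0],
  [[0, 0, 0], 0],
  [[0, 0, 0], 0],
  [[0, 0, 0], 0],
], gripper=-0.55)

```text
time_s: 5.7
tcp_pos: [0.5197, 0.0741, 0.1095]
ee_rot: [[0.982, -0.189, 0.002], [-0.189, -0.982, 0.001], [0.002, -0.001, -1.0]]
wrist_force: [-0.0, -0.6, -0.7]
gripper_width: 0.255
```

Call:
carry_out([
  [[0, 0, 0], 0],
  [[0, 0, 0], 0],
  [[0.01, 0, -0.33], 0],
  [[0.03, 0, -0.65], 0],
  [[0.07, 0, -0.97], 0],
  [[0.13, 0, -1.29], 0],
  [[0.13, 0, -1.29], 0],
  [[0.13, 0, -1.29], 0],
], gripper=-1)

```text
time_s: 6.5
tcp_pos: [0.5207, 0.0739, 0.1223]
ee_rot: [[0.982, -0.189, 0.001], [-0.189, -0.982, 0.001], [0.001, -0.001, -1.0]]
wrist_force: [-0.2, 0.8, -1.8]
gripper_width: 0.255
```

Call:
carry_out([
  [[0.16, 0, -0.63], 0],
  [[0.38, 0, -1.24], 0],
  [[0.67, 0, -1.83], 0],
  [[1.0, 0, -2.38], 0],
  [[1.4, 0, -2.9], 0],
  [[1.84, 0, -3.37], 0],
  [[1.84, 0, -3.37], 0],
  [[1.84, 0, -3.37], 0],
])

```text
time_s: 7.3
tcp_pos: [0.5386, 0.0703, 0.1566]
ee_rot: [[0.982, -0.189, 0.001], [-0.189, -0.982, 0.001], [0.001, -0.001, -1.0]]
wrist_force: [-5.3, 2.6, 2.3]
gripper_width: 0.255
```

Call:
carry_out([
  [[0.2, 0, -0.24], 0],
  [[0.43, 0, -0.44], 0],
  [[0.7, 0, -0.64], 0],
  [[0.97, 0, -0.82], 0],
  [[1.25, 0, -0.99], 0],
  [[1.53, 0, -1.14], 0],
  [[1.53, 0, -1.14], 0],
  [[1.53, 0, -1.14], 0],
])

```text
time_s: 8.1
tcp_pos: [0.5538, 0.0673, 0.1683]
ee_rot: [[0.982, -0.189, 0.002], [-0.189, -0.982, 0.001], [0.001, -0.001, -1.0]]
wrist_force: [-3.7, 2.3, 2.5]
gripper_width: 0.254
```

Call:
carry_out([
  [[0, -0.1, 0], 0],
  [[0, -0.3, 0], 0],
  [[0, -0.6, 0], 0],
  [[0, -1.0, 0], 0],
  [[0, -1.4, 0], 0],
  [[0, -1.8, 0], 0],
  [[0, -2.2, 0], 0],
  [[0, -2.5, 0], 0],
  [[0, -2.5, 0], 0],
])

```text
time_s: 9.0
tcp_pos: [0.5589, 0.0927, 0.1684]
ee_rot: [[0.982, -0.189, 0.002], [-0.189, -0.982, 0.002], [0.002, -0.002, -1.0]]
wrist_force: [-3.4, -1.3, 0.6]
gripper_width: 0.255
```

Call:
carry_out([
  [[0, -0.2, 0], 0],
  [[0, -0.5, 0], 0],
  [[0, -0.9, 0], 0],
  [[0, -1.3, 0], 0],
  [[0, -1.7, 0], 0],
  [[0, -2.0, 0], 0],
  [[0, -2.2, 0], 0],
  [[0, -2.2, 0], 0],
])

```text
time_s: 9.8
tcp_pos: [0.5633, 0.1149, 0.1684]
ee_rot: [[0.982, -0.189, 0.003], [-0.189, -0.982, 0.002], [0.003, -0.003, -1.0]]
wrist_force: [-2.7, -1.1, 0.3]
gripper_width: 0.256
```

```bash
python3 - <<'E'
from h import *
im=r.capture("wrist");cv2.imwrite("pics/w4.png",cv2.resize(im[100:400,140:440,::-1],None,fx=2,fy=2,interpolation=cv2.INTER_CUBIC))
E
```

```text
(no output)
```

View pics/w4.png

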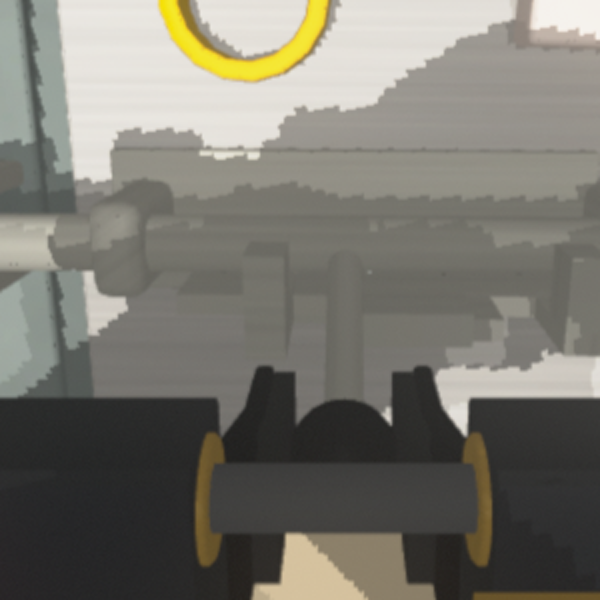

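Call:
carry_out([
  [[0, -0.2, 0], 0],
  [[0, -0.4, 0], 0],
  [[0, -0.6, 0], 0],
  [[0, -0.7, 0], 0],
  [[0, -0.75, 0], 0],
  [[0, -0.75, 0], 0],
])

```text
time_s: 10.45
tcp_pos: [0.5648, 0.1224, 0.1684]
ee_rot: [[0.982, -0.189, 0.003], [-0.189, -0.982, 0.003], [0.003, -0.003, -1.0]]
wrist_force: [-1.7, -1.8, -0.3]
gripper_width: 0.257
```

Call:
carry_out([
  [[0, -0.05, 0], 0],
  [[0, -0.1, 0], 0],
  [[0, -0.1, 0], 0],
])

```text
time_s: 10.75
tcp_pos: [0.565, 0.1235, 0.1684]
ee_rot: [[0.982, -0.189, 0.003], [-0.189, -0.982, 0.003], [0.003, -0.003, -1.0]]
wrist_force: [-2.4, -2.4, -1.3]
gripper_width: 0.255
```

Call:
carry_out([
  [[0, -0.05, 0], 0],
  [[0, -0.08, 0], 0],
  [[0, -0.08, 0], 0],
])

```text
time_s: 11.05
tcp_pos: [0.5652, 0.1243, 0.1684]
ee_rot: [[0.982, -0.189, 0.003], [-0.189, -0.982, 0.003], [0.003, -0.004, -1.0]]
wrist_force: [-2.3, -1.6, -0.8]
gripper_width: 0.26
```

Call:
carry_out([
  [[0, -0.04, 0], 0],
  [[0, -0.07, 0], 0],
  [[0, -0.07, 0], 0],
])

```text
time_s: 11.35
tcp_pos: [0.5653, 0.125, 0.1684]
ee_rot: [[0.982, -0.189, 0.003], [-0.189, -0.982, 0.003], [0.003, -0.003, -1.0]]
wrist_force: [-2.8, -1.9, -1.0]
gripper_width: 0.258
```

Call:
carry_out([
  [[0, -0.04, 0], 0],
  [[0, -0.07, 0], 0],
  [[0, -0.07, 0], 0],
])

```text
time_s: 11.65
tcp_pos: [0.5652, 0.125, 0.1683]
ee_rot: [[0.982, -0.189, 0.002], [-0.189, -0.982, 0.002], [0.002, -0.002, -1.0]]
wrist_force: [-2.9, -4.8, -1.0]
gripper_width: 0.253
```

Call:
carry_out([
  [[0, -0.05, 0], 0],
  [[0, -0.09, 0], 0],
  [[0, -0.09, 0], 0],
])

```text
time_s: 11.95
tcp_pos: [0.5651, 0.1251, 0.1682]
ee_rot: [[0.982, -0.189, 0.001], [-0.189, -0.982, 0.0], [0.001, -0.001, -1.0]]
wrist_force: [-2.6, -5.8, -1.1]
gripper_width: 0.252
```

Call:
carry_out([
  [[0, 0.08, 0], 0],
  [[0, 0.15, 0], 0],
  [[0, 0.15, 0], 0],
  [[0, 0.15, 0], 0],
])

```text
time_s: 12.35
tcp_pos: [0.5654, 0.1247, 0.1685]
ee_rot: [[0.982, -0.188, 0.003], [-0.188, -0.982, 0.002], [0.003, -0.003, -1.0]]
wrist_force: [-2.0, 2.5, -0.3]
gripper_width: 0.251
```

Call:
carry_out([
  [[0, 0.06, 0], 0],
  [[0, 0.12, 0], 0],
  [[0, 0.12, 0], 0],
  [[0, 0.12, 0], 0],
])

```text
time_s: 12.75
tcp_pos: [0.5655, 0.1239, 0.1686]
ee_rot: [[0.982, -0.188, 0.004], [-0.188, -0.982, 0.003], [0.003, -0.003, -1.0]]
wrist_force: [-1.0, 1.4, -1.5]
gripper_width: 0.253
```

Call:
carry_out([
  [[-0.24, 0, 0.2], 0],
  [[-0.5, 0, 0.4], 0],
  [[-0.76, 0, 0.59], 0],
  [[-1.02, 0, 0.78], 0],
  [[-1.02, 0, 0.78], 0],
  [[-1.02, 0, 0.78], 0],
])

```text
time_s: 13.35
tcp_pos: [0.5556, 0.1259, 0.1612]
ee_rot: [[0.982, -0.188, 0.005], [-0.188, -0.982, 0.003], [0.004, -0.004, -1.0]]
wrist_force: [-3.2, 2.2, 4.9]
gripper_width: 0.255
```

Call:
carry_out([
  [[-0.28, 0, 0.18], 0],
  [[-0.53, 0, 0.39], 0],
  [[-0.76, 0, 0.62], 0],
  [[-0.97, 0, 0.86], 0],
  [[-0.97, 0, 0.86], 0],
  [[-0.97, 0, 0.86], 0],
])

```text
time_s: 13.95
tcp_pos: [0.5466, 0.1277, 0.1522]
ee_rot: [[0.982, -0.188, 0.005], [-0.188, -0.982, 0.003], [0.005, -0.004, -1.0]]
wrist_force: [5.0, -0.8, -3.0]
gripper_width: 0.256
```

Call:
carry_out([
  [[-0.18, 0, 0.3], 0],
  [[-0.43, 0, 0.6], 0],
  [[-0.61, 0, 0.87], 0],
  [[-0.77, 0, 1.15], 0],
  [[-0.92, 0, 1.44], 0],
  [[-1.05, 0, 1.74], 0],
  [[-1.05, 0, 1.74], 0],
  [[-1.05, 0, 1.74], 0],
])

```text
time_s: 14.75
tcp_pos: [0.5362, 0.1298, 0.1346]
ee_rot: [[0.982, -0.188, 0.005], [-0.188, -0.982, 0.003], [0.004, -0.003, -1.0]]
wrist_force: [1.6, 0.4, 0.7]
gripper_width: 0.254
```

Call:
carry_out([
  [[-0.12, 0, 0.31], 0],
  [[-0.22, 0, 0.61], 0],
  [[-0.31, 0, 0.92], 0],
  [[-0.38, 0, 1.24], 0],
  [[-0.43, 0, 1.55], 0],
  [[-0.47, 0, 1.86], 0],
  [[-0.5, 0, 2.1], 0],
  [[-0.5, 0, 2.2], 0],
  [[-0.5, 0, 2.2], 0],
  [[-0.5, 0, 2.2], 0],
])

```text
time_s: 15.75
tcp_pos: [0.5312, 0.1307, 0.1125]
ee_rot: [[0.982, -0.188, 0.004], [-0.188, -0.982, 0.003], [0.004, -0.003, -1.0]]
wrist_force: [2.4, 1.0, 0.7]
gripper_width: 0.255
```

Call:
carry_out([
  [[0, 0, 0.1], 0],
  [[0, 0, 0.2], 0],
  [[0, 0, 0.25], 0],
  [[0, 0, 0.25], 0],
])

```text
time_s: 16.15
tcp_pos: [0.5312, 0.1308, 0.1104]
ee_rot: [[0.982, -0.188, 0.005], [-0.188, -0.982, 0.003], [0.004, -0.003, -1.0]]
wrist_force: [-0.4, -0.8, 4.4]
gripper_width: 0.255
```

Call:
carry_out([
  [[0, 0, 0], 0],
  [[0, 0, 0], 0],
  [[0, 0, 0], 0],
  [[0, 0, 0], 0],
  [[0, 0, 0], 0],
  [[0, 0, 0], 0],
  [[0, 0, 0], 0],
  [[0, 0, 0], 0],
  [[0, 0, 0], 0],
  [[0, 0, 0], 0],
], gripper=0)

```text
time_s: 17.15
tcp_pos: [0.5312, 0.1308, 0.1104]
ee_rot: [[0.982, -0.188, 0.005], [-0.188, -0.982, 0.003], [0.004, -0.003, -1.0]]
wrist_force: [0.8, 0.8, 0.4]
gripper_width: 0.496
```

```bash
python3 - <<'E'
from h import *
im=r.capture("wrist");cv2.imwrite("pics/w5.png",im[:,:,::-1])
s=r.sense();print(s['time_s'],s['tcp_pos'],s['wrist_force'],s['gripper_width'])
E
```

```text
17.2 [0.53122044 0.13076984 0.11039143] [ 0.46742582 -0.32308564 -1.29837233] 0.5026403730184036
```

View pics/w5.png

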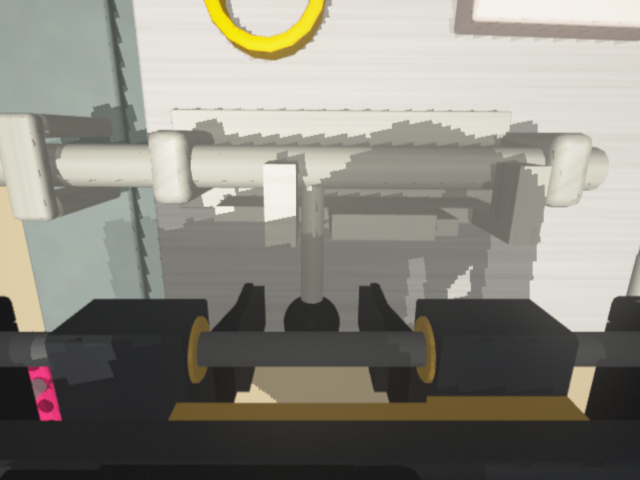

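Call:
carry_out([
  [[0, 0, -0.5], 0],
  [[0, 0, -1.5], 0],
  [[0, 0, -3], 0],
  [[0, 0, -5], 0],
  [[-1, 0, -8], 0],
  [[-2, 0, -11], 0],
  [[-3, 0, -14], 0],
  [[-3.2, 0, -16], 0],
  [[-3.2, 0, -16], 0],
  [[-3.2, 0, -16], 0],
  [[-3.2, 0, -16], 0],
  [[-3.2, 0, -16], 0],
])

```text
time_s: 18.4
tcp_pos: [0.4987, 0.1361, 0.269]
ee_rot: [[0.982, -0.188, 0.002], [-0.188, -0.982, 0.001], [0.002, -0.002, -1.0]]
wrist_force: [-0.7, 0.3, 0.1]
gripper_width: 0.5
```

```bash
python3 - <<'E'
from h import *
im=r.capture("wrist");cv2.imwrite("pics/w6.png",cv2.resize(im[20:240,60:540,::-1],None,fx=1.6,fy=1.6,interpolation=cv2.INTER_CUBIC))
s=r.sense();print(s['time_s'],s['tcp_pos'],s['wrist_force'])
for t in("knob","slide_box","tape_roll"):
    o=r.place_of("wrist",t);print(t,[(np.round(d["centre"],4).tolist(),round(d["confidence"],2)) for d in o[:2]])
E
```

```text
18.45 [0.49877129 0.13611957 0.26912627] [ 0.94706345 -0.46031109 -1.06858847]
knob [([0.5288, 0.1272, 0.1248], 0.59)]
slide_box [([0.6439, 0.0108, 0.091], 0.94), ([0.583, 0.1043, 0.0036], 0.47)]
tape_roll []
```

View pics/w6.png

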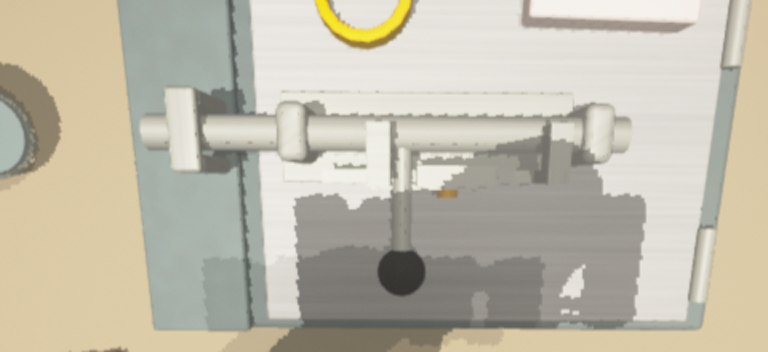

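The rod now passes through the keeper at crop (180,130). The handle lies level beside the end stop, with the ball at (401,271).

```bash
python3 - <<'E'
from h import *
print(ray("wrist",(60+401/1.6,20+271/1.6),.128)); print(r.finish_job())
E
```

```text
[0.53250799 0.13062051 0.128     ]
the job is handed in; nothing more can be done
None
```

The case is bolted and the job is handed in, at about 18.5 s of the 61 s allowed. I gripped the knob and raised the handle to about 1.1 rad. I then slid the bolt about 59 mm until it met the end stop, backed off about 1 mm, lowered the handle into the far notch, let go and moved clear.

**Forces:** the highest reading was about 6 N. Forces are reported only at the end of each move, so a brief peak in between would not show. The push on the stop read 5.8 N and the notch floor 4.4 N.

**Last checks:**
- The final picture shows the rod through the keeper, the handle lying level next to the stop, and the gripper clear of everything.
- The ball's measured position was (0.5325, 0.1306), about 56 mm along the bolt from where it first lay. That is within about 2 mm of the arm's own reading of where I let go.
- The wrist force was back to noise.

**Checks that disagreed or failed:**
- The network put the knob about 5 mm from my own measurement, close to its stated error.
- It did not find the tape roll in the last view, where the roll is cut off by the picture's edge. It still appeared in the picture.
- It placed the slide box 3 to 7 mm from the first estimates, though nothing went near it.
- I did not look again at the things on the bench, but the arm never came down near them.

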